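Open the squeeze-and-turn cap of a detergent can

ROBOT

A 6-joint arm with a two-finger parallel gripper is mounted at the origin on the work surface. World frame = base frame: x ahead of the robot, y to its left, z up, the work surface at z = 0. Lengths are in m, angles in rad, forces in N, time in s.
With the tool pointing down it reaches from about 0.25 to 0.725 m from the base axis. Payload 9.7 kg.
Tool frame: the origin (TCP) lies where the fingers leave the gripper's body, on its centre line; the fingertips stand 73 mm ahead of it and the grasp point (between the pads) lies 54 mm ahead of it; z points along the fingers, y is the line along which they close (so a half turn about z gives the same grasp; the last joint's range is limited). The gripper opens to 85 mm and grips with 20 to 120 N. Pads are 22 mm wide; open, the fingers measure 114 mm over their backs; the gripper's body (76 mm by 85 mm) begins 54 mm behind the grasp point. The pads swing forward as they close: fully open they stand 13 mm farther back than shut.
Start: joints at [-1.195, 0.087, 0.176, 1.66, 0, 1.571], TCP at [0.202, -0.512, 0.304] pointing down, gripper open.
Joint ranges: [-3.13, 3.13], [-0.85, 1.81], [-1.15, 1.24], [-2.2, 2.28], [-1.44, 1.52], [-3.14, 3.14]. Speed limits (rad/s): [2.22, 2.22, 2.57, 3.14, 3.14, 3.14].

INTERFACE

Orientations are given as a unit quaternion [x, y, z, w].
In Python, from cell import ctrl gives the robot as it stands. The module is installed in compiled form; this text tells all that it offers.
- The arm moves only by the tool move_arm, never from a script. Its argument "moves" is a list of rows, each a list of 5 numbers: the opening in per cent of the stroke, from 0 (shut) to 100 (fully open), then the shift along the tool's x, y, z in units of 40 mm (1.0 is 40 mm), then the turn about the tool's z in units of 6 degrees (1.0 is 6 degrees). A call has 1 to 10 rows; each row is the pose to reach, as a shift and turn from the pose commanded when the call began, along the tool's axes at that moment; what a row does not reach only later rows make up. A row lasts 1/12 s, in which the tool goes at most 41.7 mm and 7.16 degrees, less where a joint would pass 70% of its speed; a pose out of reach is approached as far as the arm can. A call with a gripper value outside its range is refused whole. The fingers move at their own pace and stop on an object; the grip force is fixed at half the most. Time passes only in rows, so rows that repeat a pose let the fingers close. It gives the time, the measured TCP pose, the force, the opening and the grip force at its end, in the units of the state.
- ctrl.sense(): the state, without advancing time (a new reading comes with each control period).
- ctrl.capture(name): name is "scene" or "top" or "wrist"; returns a dict with "img" (420x560x3 uint8, blue, green, red), "depth" (420x560 float32, m along the optical axis (not along the pixel's ray), 0 where there is no reading), "K" (3x3 intrinsics, pixels), "R" (3x3) and "t" (3): a world point X has camera coordinates R X + t. Camera axes: x right, y down, z forward; pixel columns grow to the right and rows downward; lengths in m; the calibration is good to about 2 mm. The wrist camera is an equidistant fisheye: a pixel r from the principal point sees the ray r / f radians off the axis. A picture is of the moment at which its call begins.
- ctrl.sign_off(): hands the job in; it is judged then, once.
The state is a dict: "time": time; "joint_positions": joint angles; "joint_vel": joint speeds; "joint_torque": joint torques, N m; "ee_pos": TCP position; "orientation": TCP orientation; "ft_force": force on the tool from outside, world axes, zero at the start; "wrist_torque": the same for the moment, N m; "gripper_width": opening from 0.0 (shut) to 1.0 (fully open); "finger_force": force on a finger pad.
Only numpy, scipy, OpenCV 4.12 (cv2) and the standard library are available. Lean on these libraries where they do the work, as an engineer would, in place of code of your own. Each camera call takes 0.05 s, during which the arm holds its last target. There are 200 camera calls.

TASK

Open the can of glass-washer detergent: squeeze the two tabs of its safety cap together and, keeping them squeezed, turn the cap anticlockwise until you feel it come up against its stop, then lift it off and set it down gently, right way up, inside the metal tray. Do not crush the tabs or force the cap, and leave the can and the things around it standing where they are.

Things in the scene. Friction and masses are not known exactly. Their poses are not given: they have to be found in the camera images.
- can: White plastic 5 litre can, loose, full (about 5 kg), body 190 x 135 x 203 mm, upright; origin at the centre of its underside, x along its length, z up. The capped neck rises near its -x end; a round carrying handle (top 224 mm above the table) runs along x on top, from the middle to the +x end.
- neck (a point): Centre of the can's round collar (68 mm across), on the neck axis, 52 mm from the can's centre towards its -x, 226 mm above the table. Two lock lugs (5 mm wide, 8 mm high) stand facing each other on the edge of the collar, inner faces 30 mm from the axis: keep the fingertips at least 9 mm above the collar.
- can_back (a point): Point on top of the can at its +x end, behind the handle.
- cap: Grey ribbed plastic cap, loose, about 70 g, 50 mm across, 30 mm high; origin at the centre of its open rim (1 mm above the collar while closed), z up, x towards tab a. A bayonet under it holds it down on the neck with about 1.5 mm of sideways play; a springy seal pushes it up with 6 N, so turning it rubs lightly (under 0.1 N m).
- cap_top (a point): Centre of the cap's top. At the start the cap is locked: unsqueezed, it turns a little, then its tabs catch on the lock lugs. Squeezed, it turns anticlockwise seen from above to a hard stop, 55 to 85 degrees from where it starts (not marked, different each time); only in the last 8 degrees before the stop is it free to lift straight off. 0.3 N m against the stop is plenty; 0.8 N m forces it.
- tab_a: Squeeze tab on the cap's +x side: flat upright panel 14 mm wide, 24 mm high (1.5 to 25.5 mm above the cap's rim); origin at the middle of its outer face, 33 mm from the cap's axis when released (66 mm over both). It slides inward 6 mm to a dead stop (54 mm over both) and must be in 4 mm to pass the lock lug. Spring 3 N to start, 12 N fully in. 20 to 35 N of grip is right; 70 N breaks it.
- tab_b: The same tab on the cap's -x side.
- tray: Shallow aluminium tray, loose, 0.9 kg, 230 x 170 mm, rim 16 mm high, walls and floor 4 mm thick; origin at the centre of its underside, x along its length, floor surface 4 mm above the origin.
- liqueur: Bystander: tall amber bottle, 78 mm across, 270 mm high, origin at the centre of its underside.
- tonic: Bystander: small green bottle, 54 mm across, 165 mm high, origin at the centre of its underside.
- carton: Bystander: small cardboard carton, 130 x 100 x 85 mm, origin at the centre of its underside.
There are look-alikes about, which are no part of the job. There is more than one size of the cap; the job needs the larger.

How it is judged:
By the outcome, as a careful person would: the job done as asked, in the order asked, and still so for the second after the job is handed in, with the robot touching nothing.
It also fails if it takes over 51 s, if anything falls off the work surface, if the arm or the gripper's body presses on something with over 40 N, if the wrist force passes 120 N, or if a joint passes its speed limit or range.

## Working session

There is one attempt and no reset: what is moved stays moved. The work goes in short steps, Python scripts to look and compute and a tool call to move; the robot and the scene stay as the last step left them, time stands still between calls to the robot, and variables do not carry over. Pictures are saved under pics/ and viewed, at most 10 in all, crops included, and the job is handed in when it is done.

Besides the shell and the picture viewer there is one more tool, called after "Call:" as name(argument=value, ...) on one line, values as JSON. move_arm: Moves the arm, as the interface text tells. Its arguments: {"type":"object","properties":{"moves":{"type":"array","items":{"type":"array","items":{"type":"number"}}}},"required":["moves"]}

```bash
mkdir -p pics; cat > h.py <<'E'
import numpy as np, cv2
from cell import ctrl
def pts(c):
    d=c["depth"];v,u=np.mgrid[:d.shape[0],:d.shape[1]];K=c["K"]
    P=np.stack([(u-K[0,2])/K[0,0]*d,(v-K[1,2])/K[1,1]*d,d],-1)
    W=(P-c["t"])@c["R"]; W[d==0]=np.nan
    return W
E
python3 - <<'E'
from h import *
for n in("top","scene"):
    c=ctrl.capture(n);cv2.imwrite(f"pics/{n}0.png",c["img"]);np.savez(f"{n}0.npz",**c)
    print(n,c["K"].tolist(),c["R"].round(3).tolist(),c["t"])
print(ctrl.sense())
E
```

```text
top [[518.6283448492045, 0.0, 278.00558084612845], [0.0, 518.6283448492045, 206.48016158961173], [0.0, 0.0, 1.0]] [[0.022, -1.0, 0.002], [-0.995, -0.022, -0.093], [0.093, 0.0, -0.996]] [-0.0110346   0.65463576  1.69705973]
scene [[446.54745361924415, 0.0, 277.7280706308862], [0.0, 446.54745361924415, 204.97969665982862], [0.0, 0.0, 1.0]] [[-0.023, 1.0, -0.005], [0.866, 0.018, -0.5], [-0.5, -0.016, -0.866]] [ 0.01582359 -0.46845697  1.51588074]
{'time': 0.1, 'joint_positions': array([-1.19497093e+00,  8.74026326e-02,  1.75237720e-01,  1.65981717e+00,
       -2.03239071e-05,  1.57084154e+00]), 'joint_vel': array([ 0.00086748, -0.00275402,  0.00228795, -0.00058566,  0.00032993,
       -0.00026856]), 'joint_torque': array([ 4.93402695e-04, -5.21562874e+01,  4.65650225e+01,  1.62182125e-02,
        6.30840404e-06,  6.23927065e-06]), 'ee_pos': array([ 0.2018247 , -0.511504  ,  0.30326776]), 'orientation': array([ 9.82400350e-01,  1.86786510e-01, -1.20750500e-04, -5.80537533e-04]), 'ft_force': array([ 0.78966011, -0.07154483,  0.64062202]), 'wrist_torque': array([-0.04145633,  0.04296795, -0.00735581]), 'finger_force': 0.0, 'gripper_width': 1.0027840769113283}
```

View pics/top0.png

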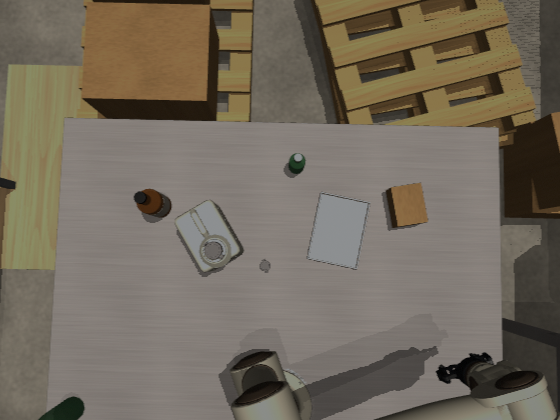

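View pics/scene0.png

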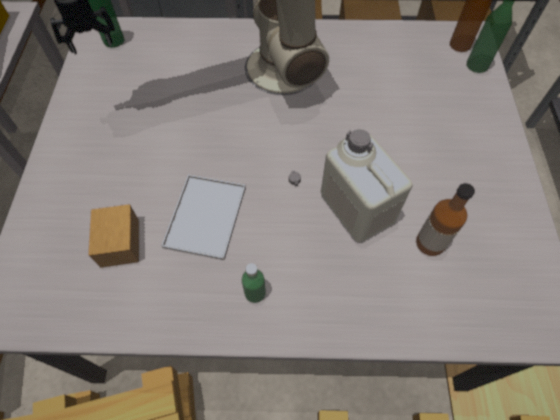

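The top view shows the can's cap at about (213,250), the handle running to (195,210), the tray at (338,231) and the small cap at (265,265). The liqueur is at (150,203), the tonic at (296,163) and the carton at (407,205). The scene view agrees.

```bash
python3 - <<'E'
from h import *
c=dict(np.load("top0.npz"));W=pts(c);Z=W[...,2]
u,v=np.meshgrid(range(560),range(420))
def sel(m,n):
    P=W[m];r=cv2.minAreaRect(P[:,:2].astype(np.float32)*1000);print(n,m.sum(),P.mean(0).round(4),"rect",r)
box=(u>165)&(u<250)&(v>190)&(v<285)
sel(box&(Z>.19)&(Z<.27),"cantop all")
sel(box&(Z>.248)&(Z<.265),"captop")
sel(box&(Z>.235)&(Z<.265),"cap+")
sel(box&(Z>.218)&(Z<.232),"collar/handle")
t=(u>300)&(u<375)&(v>185)&(v<275)
sel(t&(Z>.008)&(Z<.03),"trayrim"); sel(t&(Z>.001)&(Z<.03),"tray")
sel((u>255)&(u<275)&(v>255)&(v<275)&(Z>.008),"smallcap")
sel((u>380)&(u<435)&(v>175)&(v<235)&(Z>.06),"carton")
sel((u>280)&(u<310)&(v>145)&(v<180)&(Z>.03),"tonic")
sel((u>125)&(u<172)&(v>180)&(v<220)&(Z>.03),"liq")
im=cv2.resize(c["img"][215:285,170:255],None,fx=7,fy=7,interpolation=cv2.INTER_CUBIC);cv2.imwrite("pics/cap0.png",im)
print(np.round(Z[240:262:2,200:228:2],3))
E
```

```text
cantop all 2719 [0.5461 0.2109 0.2102] rect ((544.7601318359375, 211.22816467285156), (197.30751037597656, 134.11141967773438), 32.2927131652832)
captop 254 [0.5034 0.1861 0.256 ] rect ((504.46978759765625, 186.45574951171875), (53.41728973388672, 49.007530212402344), 11.244860649108887)
cap+ 279 [0.5035 0.1862 0.2549] rect ((502.6762390136719, 188.41616821289062), (53.93319320678711, 58.566078186035156), 7.915319442749023)
collar/handle 349 [0.5303 0.2006 0.223 ] rect ((546.6685791015625, 199.45526123046875), (165.2508087158203, 80.13851928710938), 17.61200523376465)
trayrim 696 [ 0.5855 -0.2031  0.0121] rect ((581.7090454101562, -201.67144775390625), (293.5133056640625, 247.6199951171875), 2.247833490371704)
tray 3369 [ 0.584  -0.2005  0.0056] rect ((583.41455078125, -199.62554931640625), (297.716796875, 248.0512237548828), 1.0638554096221924)
smallcap 97 [0.4589 0.0418 0.0189] rect ((453.7060852050781, 46.57011413574219), (39.265621185302734, 51.17031478881836), 68.74608612060547)
carton 1297 [ 0.666  -0.4188  0.0832] rect ((667.146728515625, -422.20477294921875), (130.24224853515
[... 600 characters left out ...]
211 0.244 0.253 0.254 0.255 0.253 0.255 0.256 0.257 0.256 0.23
  0.221 0.219]
 [0.207 0.218 0.227 0.253 0.26  0.256 0.259 0.262 0.258 0.26  0.257 0.245
  0.227 0.222]
 [0.206 0.22  0.225 0.251 0.256 0.257 0.258 0.257 0.257 0.252 0.259 0.253
  0.226 0.227]
 [0.203 0.22  0.224 0.253 0.258 0.259 0.258 0.257 0.252 0.263 0.254 0.238
  0.219 0.22 ]
 [0.199 0.217 0.22  0.259 0.257 0.255 0.259 0.255 0.249 0.259 0.255 0.231
  0.224 0.224]
 [0.197 0.216 0.223 0.222 0.256 0.256 0.259 0.254 0.255 0.254 0.223 0.25
  0.222 0.215]
 [0.201 0.211 0.22  0.225 0.228 0.257 0.257 0.258 0.254 0.241 0.254 0.243
  0.218 0.213]
 [0.2   0.206 0.213 0.215 0.222 0.223 0.229 0.227 0.228 0.222 0.218 0.223
  0.217 0.203]]
```

View pics/cap0.png

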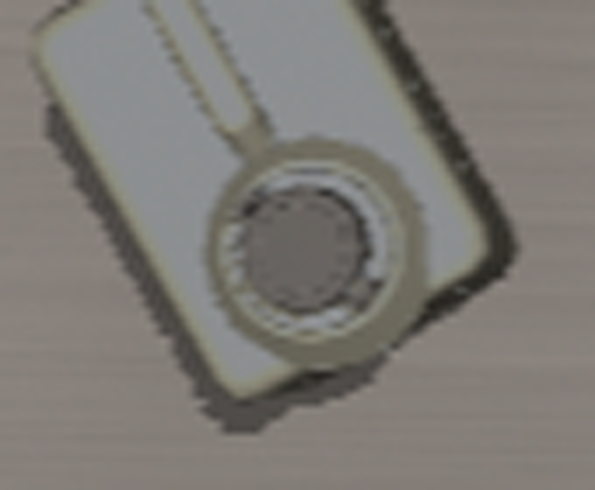

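The crop shows the cap's tabs at about (253,202) and (362,292), so the tab line lies near 50° in the world. I'll move above the cap and refine that with the wrist camera.

Call:
move_arm(moves=[[100,0,0,-1,0],[100,0,0,-2,0],[100,13.4,-13.5,-2.9,-20],[100,13.4,-13.5,-2.9,-20],[100,13.4,-13.5,-2.9,-20],[100,13.4,-13.5,-2.9,-20],[100,13.4,-13.5,-2.9,-20],[100,13.4,-13.5,-2.9,-20],[100,13.4,-13.5,-2.9,-20],[100,13.4,-13.5,-2.9,-20]])

```text
time: 0.93
ee_pos: [0.3333, -0.2038, 0.3996]
orientation: [0.771, 0.637, 0.0, 0.0]
ft_force: [1.3, -0.8, 0.8]
gripper_width: 1.005
finger_force: 0.0
```

```bash
cat >> h.py <<'E'
from scipy.spatial.transform import Rotation as Rn
def st():
    s=ctrl.sense();R=Rn.from_quat(s["orientation"]).as_matrix()
    ya=np.degrees(np.arctan2(R[1,1],R[0,1]))
    print("t",round(s["time"],2),"p",s["ee_pos"].round(4),"yang",ya.round(2),"tilt",np.degrees(R[:2,2]).round(2),"q6",s["joint_positions"][5].round(3),"q",s["joint_positions"].round(2),"F",s["ft_force"].round(1),"M",s["wrist_torque"].round(2),"ff",round(float(s["finger_force"]),1),"w",round(s["gripper_width"],4))
    return s,R,ya
def to(p,yang=None):
    s,R,ya=st();d=R.T@(np.array(p)-s["ee_pos"])/.04
    tr=0 if yang is None else -(((yang-ya)+180)%360-180)/6
    print("units",d.round(3),"turn",round(tr,2))
E
python3 -c "
from h import *
to([.5035,.1865,.42],50.5)"
```

```text
t 0.93 p [ 0.3333 -0.2038  0.3996] yang -10.85 tilt [ 0.01 -0.  ] q6 1.211 q [-0.55 -0.23  0.07  1.87  0.    1.21] F [ 1.3 -0.8  0.8] M [-0.02 -0.11 -0.  ] ff 0.0 w 1.0049
units [10.384  2.341 -0.509] turn -10.23
```

Call:
move_arm(moves=[[100,10.2,2.3,-0.5,-10],[100,10.2,2.3,-0.5,-10],[100,10.2,2.3,-0.5,-10],[100,10.2,2.3,-0.5,-10],[100,10.2,2.3,-0.5,-10],[100,10.2,2.3,-0.5,-10],[100,10.2,2.3,-0.5,-10],[100,10.2,2.3,-0.5,-10],[100,10.2,2.3,-0.5,-10],[100,10.2,2.3,-0.5,-10]])

```text
time: 1.77
ee_pos: [0.502, 0.1771, 0.4194]
orientation: [0.35, 0.937, -0.0, -0.0]
ft_force: [1.7, -1.0, 0.0]
gripper_width: 1.002
finger_force: 0.0
```

Call:
move_arm(moves=[[100,0,0,0,0],[100,0,0,0,0],[100,0,0,0,0]])

```text
time: 2.02
ee_pos: [0.5017, 0.1749, 0.4191]
orientation: [0.351, 0.936, -0.0, -0.0]
ft_force: [0.2, -1.0, -0.0]
gripper_width: 1.003
finger_force: 0.0
```

```bash
python3 -c "
from h import *
to([.5035,.1865,.42],50.5)
c=ctrl.capture('wrist');np.savez('w0.npz',**c);cv2.imwrite('pics/w0.png',c['img']);print(c['K'],c['R'],-c['R'].T@c['t'])
C=c['R']@[.5035,.1865,.257]+c['t'];print(C)"
```

```text
t 2.02 p [0.5017 0.1749 0.4191] yang 48.86 tilt [-0.06 -0.04] q6 1.053 q [ 0.34  0.12  0.45  1.89 -0.    1.05] F [ 0.2 -1.  -0. ] M [-0.03  0.01 -0.04] ff 0.0 w 1.0027
units [ 0.158  0.248 -0.023] turn -0.27
[[325.1922621    0.         282.62671256]
 [  0.         325.1922621  209.56464518]
 [  0.           0.           1.        ]] [[ 0.65823316  0.75281249 -0.00156617]
 [ 0.72337571 -0.63191584  0.27822645]
 [ 0.20846266 -0.1842708  -0.96051423]] [0.44855907 0.22090724 0.48921807]
[ 0.01062544 -0.0031238   0.24084214]
```

View pics/w0.png

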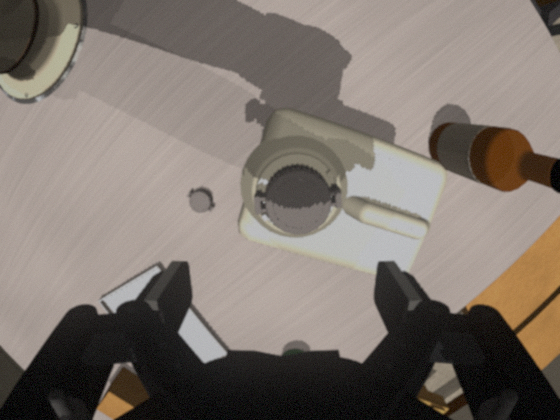

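The wrist view shows the cap at (298,198), with the tabs at about (263,199) and (335,193), nearly in line with the gripper's closing axis. I'll zoom in and compute the exact line.

```bash
cat >> h.py <<'E'
def ray(c,u,v):
    K=c["K"];x=(np.asarray(u,float)-K[0,2])/K[0,0];y=(np.asarray(v,float)-K[1,2])/K[1,1];r=np.hypot(x,y)+1e-9
    d=np.stack([np.sin(r)*x/r,np.sin(r)*y/r,np.cos(r)],-1)
    return -c["R"].T@c["t"], d@c["R"]
def plane(c,u,v,z):
    o,d=ray(c,u,v);return o+d*((z-o[2])/d[...,2])[...,None]
def wpts(c):
    v,u=np.mgrid[:420,:560];o,d=ray(c,u,v);D=c["depth"];W=o+d*(D/(d@c["R"][2]))[...,None];W[D==0]=np.nan;return W
E
python3 - <<'E'
from h import *
c=dict(np.load('w0.npz'));W=wpts(c);Z=W[...,2]
u,v=np.meshgrid(range(560),range(420));b=(abs(u-298)<60)&(abs(v-195)<50)
for lo,hi in((.254,.262),(.240,.262)):
    m=b&(Z>lo)&(Z<hi);P=W[m];(cx,cy),r=cv2.minEnclosingCircle(P[:,:2].astype(np.float32)*1000);print(m.sum(),P.mean(0),cx,cy,r)
P=W[b&(Z>.245)&(Z<.2545)];d=P[:,:2]-[.5035,.1865];r=np.hypot(*d.T);k=(r>.028)&(r<.037)
print(np.c_[np.degrees(np.arctan2(d[k,1],d[k,0])),r[k]*1000,P[k,2]*1000].round(0)[::3].tolist())
cv2.imwrite('pics/w0c.png',cv2.resize(c['img'][145:245,235:360],None,fx=6,fy=6,interpolation=cv2.INTER_CUBIC))
E
```

```text
3355 [0.50177575 0.18880014 0.25751192] 501.35595703125 190.96246337890625 30.91118812561035
4038 [0.50060284 0.18935644 0.25618765] 501.5524597167969 188.4862518310547 33.511043548583984
[[130.0, 28.0, 250.0], [113.0, 28.0, 245.0], [105.0, 28.0, 250.0], [69.0, 33.0, 245.0], [69.0, 31.0, 246.0], [69.0, 33.0, 248.0], [69.0, 31.0, 247.0], [69.0, 32.0, 251.0], [68.0, 35.0, 253.0], [68.0, 30.0, 247.0], [69.0, 31.0, 252.0], [67.0, 34.0, 251.0], [68.0, 29.0, 251.0], [68.0, 31.0, 253.0], [66.0, 33.0, 252.0], [67.0, 29.0, 252.0], [67.0, 31.0, 253.0], [65.0, 33.0, 253.0], [65.0, 29.0, 252.0], [65.0, 31.0, 253.0], [63.0, 34.0, 253.0], [-142.0, 31.0, 246.0], [64.0, 29.0, 251.0], [63.0, 31.0, 252.0], [63.0, 33.0, 253.0], [-142.0, 32.0, 249.0], [-142.0, 30.0, 249.0], [62.0, 31.0, 252.0], [61.0, 33.0, 252.0], [-142.0, 32.0, 252.0], [-143.0, 30.0, 253.0], [59.0, 30.0, 250.0], [60.0, 32.0, 253.0], [-139.0, 34.0, 250.0], [-141.0, 31.0, 253.0], [-142.0, 29.0, 253.0], [59.0, 30.0, 252.0], [59.0, 32.0, 254.0], [-140.0, 32.0, 254.0], [-140.0, 30.0, 253.0], [-140.0, 28.0, 251.0], [57.0, 31.0, 253.0], [57.
[... 449 characters left out ...]
253.0], [50.0, 30.0, 252.0], [50.0, 32.0, 252.0], [-131.0, 31.0, 253.0], [-131.0, 29.0, 252.0], [48.0, 29.0, 251.0], [49.0, 31.0, 253.0], [-129.0, 32.0, 252.0], [-129.0, 30.0, 252.0], [46.0, 29.0, 251.0], [47.0, 31.0, 251.0], [47.0, 33.0, 253.0], [-128.0, 31.0, 253.0], [-128.0, 28.0, 254.0], [46.0, 32.0, 253.0], [-125.0, 33.0, 250.0], [-126.0, 30.0, 253.0], [44.0, 30.0, 252.0], [44.0, 33.0, 252.0], [-125.0, 31.0, 252.0], [-124.0, 29.0, 252.0], [-123.0, 30.0, 252.0], [-122.0, 32.0, 252.0], [-121.0, 30.0, 252.0], [-121.0, 32.0, 252.0], [-120.0, 30.0, 252.0], [-120.0, 32.0, 252.0], [-119.0, 30.0, 253.0], [-116.0, 28.0, 250.0], [-118.0, 31.0, 253.0], [-117.0, 29.0, 253.0], [-117.0, 31.0, 253.0]]
```

View pics/w0c.png

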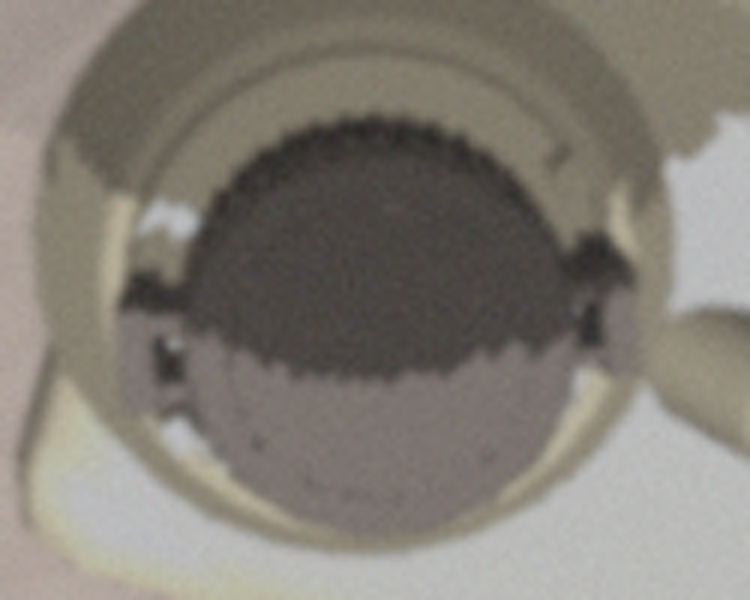

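The crop shows the left tab's panel at rows 275–415 (centre (137,345)) and the right tab's at rows 235–375 (centre (620,305)). I'll project both onto the tab-top plane.

```bash
python3 - <<'E'
from h import *
c=dict(np.load('w0.npz'));W=wpts(c);Z=W[...,2]
a=plane(c,620/6+235,305/6+145,.2525);b=plane(c,137/6+235,345/6+145,.2525)
print(a,b,(a+b)/2,np.linalg.norm(a-b),np.degrees(np.arctan2(*(a-b)[1::-1])))
u,v=np.meshgrid(range(560),range(420))
P=W[(abs(u-298)<60)&(abs(v-195)<50)&(Z>.2475)&(Z<.2555)][:,:2];d=P-[.5018,.1885];r=np.hypot(*d.T)
k=(r>.0275)&(r<.036);s=d[k]@[.62,.78]>0
A=P[k][s];B=P[k][~s]
for Q in(A,B):print(len(Q),Q.mean(0),cv2.minAreaRect((Q*1000).astype(np.float32)))
D=np.median(A,0)-np.median(B,0);print((np.median(A,0)+np.median(B,0))/2,np.degrees(np.arctan2(D[1],D[0])),np.linalg.norm(D))
top=W[(abs(u-298)<60)&(abs(v-195)<50)&(Z>.2545)&(Z<.262)][:,:2];top=top[np.hypot(*(top-[.5018,.1885]).T)<.027]
print("top rect mid",(np.percentile(top,1,0)+np.percentile(top,99,0))/2, np.percentile(top,99,0)-np.percentile(top,1,0))
to([.502,.1885,.42],55)
E
```

```text
[0.5195118  0.21433783 0.2525    ] [0.48344376 0.16505452 0.2525    ] [0.50147778 0.18969618 0.2525    ] 0.061071672579343275 53.801427733662585
132 [0.52002204 0.21275067] ((520.0432739257812, 212.1385955810547), (5.544984340667725, 14.351602554321289), 52.034873962402344)
142 [0.4843906  0.16366372] ((484.52557373046875, 163.33651733398438), (5.960351467132568, 14.298373222351074), 56.81840515136719)
[0.5022394  0.18825203] 54.001502711155936 0.060817505735424555
top rect mid [0.50219876 0.18842055] [0.04598206 0.04614206]
t 2.07 p [0.5015 0.1743 0.4196] yang 48.8 tilt [-0.01 -0.01] q6 1.054 q [ 0.33  0.12  0.44  1.89 -0.    1.05] F [-0.4 -0.6  0.3] M [-0.03 -0.01  0.  ] ff 0.0 w 1.0016
units [ 0.225  0.276 -0.009] turn -1.03
```

```bash
python3 - <<'E'
from h import *
c=dict(np.load('w0.npz'));W=wpts(c);Z=W[...,2]
for u0,u1 in((150,195),(370,415)):
    z=Z[255:325,u0:u1];k=(z>.31)&(z<.42);print(np.percentile(z[k],[0,1,5,20,50]).round(4),k.sum())
    P=W[255:325,u0:u1][k];R=np.array([[.7526,.6586],[.6586,-.7526]]);L=P[P[:,2]<.36];print(L.min(0),L.max(0),L.mean(0))
E
```

```text
[0.3592 0.3606 0.3637 0.3709 0.3822] 2298
[0.46747229 0.13698236 0.3592266 ] [0.47909119 0.14697348 0.35995044] [0.47383207 0.14159276 0.3595923 ]
[0.359  0.3606 0.3635 0.3705 0.3816] 2247
[0.52494415 0.20061219 0.35895674] [0.53637404 0.21080361 0.35998598] [0.53000126 0.20633599 0.35960078]
```

Call:
move_arm(moves=[[100,0.23,0.27,0.6,-0.87],[100,0.23,0.27,1.2,-0.87],[100,0.23,0.27,1.2,-0.87],[100,0.23,0.27,1.2,-0.87],[100,0.23,0.27,1.2,-0.87],[100,0.23,0.27,1.2,-0.87]])

```text
time: 2.57
ee_pos: [0.5021, 0.1884, 0.3738]
orientation: [0.309, 0.951, 0.001, 0.001]
ft_force: [-0.4, 0.9, -0.3]
gripper_width: 0.999
finger_force: 0.0
```

```bash
python3 -c "
from h import *
to([.5025,.188,.312],54)
c=ctrl.capture('wrist');W=wpts(c);Z=W[...,2]
cv2.imwrite('pics/w1.png',c['img'])"
```

```text
t 2.57 p [0.5021 0.1884 0.3738] yang 53.97 tilt [0.16 0.06] q6 0.988 q [ 0.36  0.09  0.32  1.8  -0.    0.99] F [-0.4  0.9 -0.3] M [0.02 0.03 0.03] ff 0.0 w 0.9987
units [-0.012 -0.006  1.544] turn -0.0
```

View pics/w1.png

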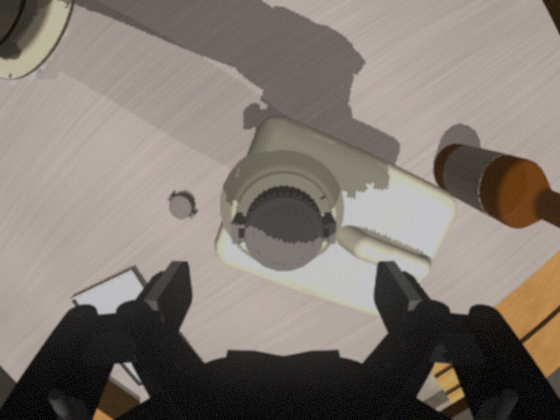

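The wrist view shows the tabs level, at about (237,227) and (333,222), aligned with and centred between the fingers. The open tips sit 60 mm ahead of the TCP. I'll descend, close gradually and watch the force.

Call:
move_arm(moves=[[100,0,0,0.8,0],[100,0,0,1.4,0],[92,0,0,1.63,0],[86,0,0,1.63,0],[82,0,0,1.63,0],[78,0,0,1.63,0],[75,0,0,1.63,0]])

```text
time: 3.2
ee_pos: [0.5024, 0.1892, 0.3085]
orientation: [0.309, 0.951, 0.001, 0.001]
ft_force: [-0.5, 0.7, 6.1]
gripper_width: 0.748
finger_force: 4.3
```

```bash
python3 - <<'E'
from h import *
to([.5025,.188,.308],54)
c=ctrl.capture('wrist');W=wpts(c);Z=W[...,2]
cv2.imwrite('pics/w2.png',c['img'][150:350,140:440])
for u0,u1 in((140,280),(290,430)):
    k=np.zeros(Z.shape,bool);k[200:330,u0:u1]=1
    g=c['img'].max(2)<70
    P=W[k&g&(Z>.225)&(Z<.275)];print(len(P),np.percentile(P[:,2],[1,5,20]) if len(P) else '')
E
```

```text
t 3.2 p [0.5024 0.1892 0.3085] yang 54.05 tilt [0.16 0.06] q6 0.988 q [0.36 0.05 0.15 1.66 0.   0.99] F [-0.5  0.7  6.1] M [-0.02  0.16  0.01] ff 4.3 w 0.7479
units [-0.019 -0.022  0.013] turn 0.01
2110 [0.23146899 0.23484038 0.24289668]
2085 [0.23175911 0.23492516 0.24309757]
```

View pics/w2.png

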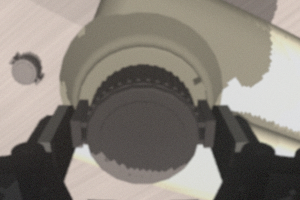

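Both pads rest on the tabs (crop (75,125) and (208,125)) and the force follows the spring. I'll close the rest of the way in small steps.

Call:
move_arm(moves=[[72,0,0,-0.02,0],[69,0,0,-0.03,0],[67,0,0,-0.04,0],[65,0,0,-0.05,0],[64,0,0,-0.05,0],[64,0,0,-0.05,0]])

```text
time: 3.75
ee_pos: [0.5024, 0.1891, 0.3103]
orientation: [0.309, 0.951, 0.001, 0.001]
ft_force: [-1.0, -0.2, 6.0]
gripper_width: 0.644
finger_force: 11.1
```

```bash
python3 -c "
from h import *
st()"
```

```text
t 3.75 p [0.5024 0.1891 0.3103] yang 54.04 tilt [0.16 0.06] q6 0.988 q [ 0.36  0.05  0.15  1.67 -0.    0.99] F [-1.  -0.2  6. ] M [-0.13  0.12  0.01] ff 11.1 w 0.644
```

Call:
move_arm(moves=[[63,0,0,0,0],[63,0,0,0,0],[63,0,0,0,0]])

```text
time: 4.0
ee_pos: [0.5023, 0.1892, 0.3104]
orientation: [0.309, 0.951, 0.001, 0.001]
ft_force: [-1.1, -0.7, 5.8]
gripper_width: 0.627
finger_force: 11.7
```

Call:
move_arm(moves=[[62,0,0,0,0],[62,0,0,0,0],[62,0,0,0,0]])

```text
time: 4.25
ee_pos: [0.5023, 0.1891, 0.3104]
orientation: [0.309, 0.951, 0.001, 0.001]
ft_force: [-1.4, -0.6, 6.0]
gripper_width: 0.628
finger_force: 18.5
```

Call:
move_arm(moves=[[61,0,0,0,0],[61,0,0,0,0],[61,0,0,0,0]])

```text
time: 4.5
ee_pos: [0.5023, 0.1891, 0.3104]
orientation: [0.309, 0.951, 0.001, 0.001]
ft_force: [-1.7, -1.0, 5.7]
gripper_width: 0.611
finger_force: 31.5
```

```bash
python3 -c "
from h import *
st()"
```

```text
t 4.5 p [0.5023 0.1891 0.3104] yang 54.04 tilt [0.16 0.05] q6 0.988 q [ 0.36  0.05  0.15  1.67 -0.    0.99] F [-1.7 -1.   5.7] M [-0.17  0.21  0.05] ff 31.5 w 0.6114
```

Call:
move_arm(moves=[[61.5,0,0,0,-0.5],[61.5,0,0,0,-1],[61.5,0,0,0,-1.5],[61.5,0,0,0,-2],[61.5,0,0,0,-2.5],[61.5,0,0,0,-3],[61.5,0,0,0,-3.5],[61.5,0,0,0,-4]])

```text
time: 5.17
ee_pos: [0.5024, 0.1892, 0.3105]
orientation: [0.103, 0.995, 0.001, 0.002]
ft_force: [-0.2, 0.0, 6.3]
gripper_width: 0.619
finger_force: 31.5
```

```bash
python3 -c "
from h import *
st()"
```

```text
t 5.17 p [0.5024 0.1892 0.3105] yang 78.19 tilt [0.19 0.07] q6 0.566 q [ 0.36  0.05  0.15  1.67 -0.    0.57] F [-0.2  0.   6.3] M [-0.01  0.04 -0.01] ff 31.5 w 0.6188
```

Call:
move_arm(moves=[[61.5,0,0,0,-0.5],[61.5,0,0,0,-1],[61.5,0,0,0,-1.5],[61.5,0,0,0,-2],[61.5,0,0,0,-2.5],[61.5,0,0,0,-3],[61.5,0,0,0,-3.5],[61.5,0,0,0,-4]])

```text
time: 5.83
ee_pos: [0.5024, 0.1892, 0.3105]
orientation: [-0.106, 0.994, 0.0, 0.002]
ft_force: [-0.1, -0.3, 5.8]
gripper_width: 0.616
finger_force: 31.5
```

```bash
python3 -c "
from h import *
st()
c=ctrl.capture('wrist');cv2.imwrite('pics/w3.png',cv2.resize(c['img'][180:310,190:380],None,fx=4,fy=4))"
```

```text
t 5.83 p [0.5024 0.1892 0.3105] yang 102.19 tilt [0.19 0.07] q6 0.147 q [0.36 0.05 0.15 1.67 0.   0.15] F [-0.1 -0.3  5.8] M [-0.05  0.03 -0.02] ff 31.5 w 0.6162
```

View pics/w3.png

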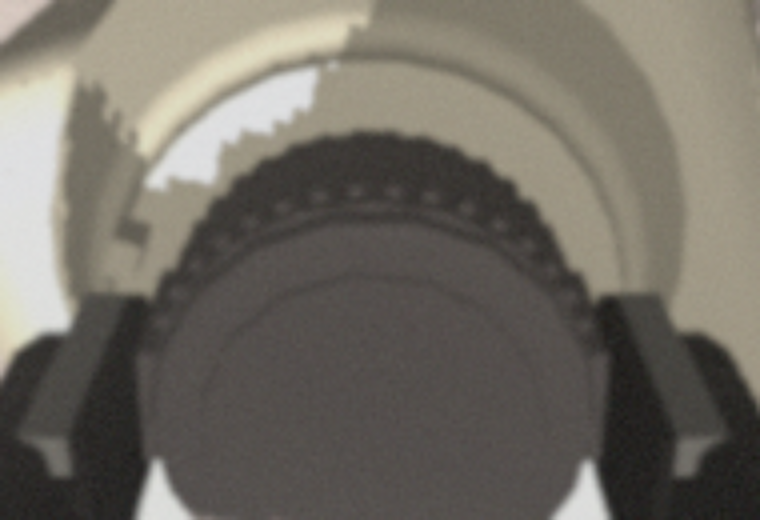

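The wrist crop shows the tabs (about (148,390) and (598,390)) still held and the cap turning with the fingers. From here I'll go in small steps and watch the torque.

Call:
move_arm(moves=[[61.5,0,0,0,-0.4],[61.5,0,0,0,-0.8],[61.5,0,0,0,-1]])

```text
time: 6.13
ee_pos: [0.5024, 0.1892, 0.3105]
orientation: [-0.158, 0.987, 0.0, 0.002]
ft_force: [0.0, 0.3, 6.5]
gripper_width: 0.617
finger_force: 31.5
```

```bash
python3 -c "
from h import *
st()"
```

```text
t 6.13 p [0.5024 0.1892 0.3105] yang 108.18 tilt [0.19 0.07] q6 0.043 q [0.36 0.05 0.15 1.67 0.   0.04] F [0.  0.3 6.5] M [ 0.04  0.1  -0.06] ff 31.5 w 0.6168
```

Call:
move_arm(moves=[[61.5,0,0,0,-0.15],[61.5,0,0,0,-0.3],[61.5,0,0,0,-0.3]])

```text
time: 6.38
ee_pos: [0.5024, 0.1892, 0.3105]
orientation: [-0.173, 0.985, 0.0, 0.002]
ft_force: [-0.6, 0.5, 7.2]
gripper_width: 0.618
finger_force: 31.5
```

```bash
python3 -c "
from h import *
st()"
```

```text
t 6.38 p [0.5024 0.1892 0.3105] yang 109.9 tilt [0.19 0.07] q6 0.013 q [0.36 0.05 0.15 1.67 0.   0.01] F [-0.6  0.5  7.2] M [-0.06  0.03 -0.03] ff 31.5 w 0.6176
```

Call:
move_arm(moves=[[61.5,0,0,0,-0.15],[61.5,0,0,0,-0.3],[61.5,0,0,0,-0.3]])

```text
time: 6.63
ee_pos: [0.5024, 0.1892, 0.3105]
orientation: [-0.188, 0.982, 0.0, 0.002]
ft_force: [-0.3, -0.3, 6.5]
gripper_width: 0.618
finger_force: 31.5
```

```bash
python3 -c "
from h import *
st()"
```

```text
t 6.63 p [0.5024 0.1892 0.3105] yang 111.7 tilt [0.19 0.07] q6 -0.019 q [ 0.36  0.05  0.15  1.67  0.   -0.02] F [-0.3 -0.3  6.5] M [0.05 0.01 0.02] ff 31.5 w 0.6176
```

Call:
move_arm(moves=[[61.5,0,0,0,-0.15],[61.5,0,0,0,-0.3],[61.5,0,0,0,-0.3]])

```text
time: 6.88
ee_pos: [0.5024, 0.1892, 0.3105]
orientation: [-0.204, 0.979, 0.0, 0.002]
ft_force: [-0.5, 0.3, 6.8]
gripper_width: 0.617
finger_force: 31.5
```

```bash
python3 -c "
from h import *
st()"
```

```text
t 6.88 p [0.5024 0.1892 0.3105] yang 113.5 tilt [0.19 0.07] q6 -0.05 q [ 0.36  0.05  0.15  1.67  0.   -0.05] F [-0.5  0.3  6.8] M [ 0.05  0.03 -0.04] ff 31.5 w 0.6169
```

Call:
move_arm(moves=[[61.5,0,0,0,-0.15],[61.5,0,0,0,-0.3],[61.5,0,0,0,-0.3]])

```text
time: 7.13
ee_pos: [0.5024, 0.1892, 0.3105]
orientation: [-0.219, 0.976, 0.0, 0.002]
ft_force: [-0.7, -0.2, 6.2]
gripper_width: 0.616
finger_force: 31.5
```

```bash
python3 -c "
from h import *
st()"
```

```text
t 7.13 p [0.5024 0.1892 0.3105] yang 115.3 tilt [0.19 0.07] q6 -0.081 q [ 0.36  0.05  0.15  1.67  0.   -0.08] F [-0.7 -0.2  6.2] M [ 0.06  0.02 -0.01] ff 31.5 w 0.6157
```

Call:
move_arm(moves=[[61.5,0,0,0,-0.15],[61.5,0,0,0,-0.3],[61.5,0,0,0,-0.3]])

```text
time: 7.38
ee_pos: [0.5025, 0.1891, 0.3105]
orientation: [-0.234, 0.972, 0.0, 0.002]
ft_force: [-0.1, -1.2, 6.2]
gripper_width: 0.619
finger_force: 31.5
```

```bash
python3 -c "
from h import *
st()"
```

```text
t 7.38 p [0.5025 0.1891 0.3105] yang 117.1 tilt [0.2  0.06] q6 -0.113 q [ 0.36  0.05  0.15  1.67 -0.   -0.11] F [-0.1 -1.2  6.2] M [-0.14 -0.12 -0.08] ff 31.5 w 0.6186
```

Call:
move_arm(moves=[[61.5,0,0,0,-0.15],[61.5,0,0,0,-0.3],[61.5,0,0,0,-0.3]])

```text
time: 7.63
ee_pos: [0.5026, 0.1891, 0.3105]
orientation: [-0.249, 0.968, -0.0, 0.002]
ft_force: [0.7, -0.7, 6.3]
gripper_width: 0.619
finger_force: 31.5
```

```bash
python3 -c "
from h import *
st()"
```

```text
t 7.63 p [0.5026 0.1891 0.3105] yang 118.87 tilt [0.21 0.05] q6 -0.144 q [ 0.36  0.05  0.15  1.67 -0.   -0.14] F [ 0.7 -0.7  6.3] M [-0.15 -0.11 -0.28] ff 31.5 w 0.6194
```

The torque has risen to -0.28 N·m. A tiny extra step will confirm that this is the stop.

Call:
move_arm(moves=[[61.5,0,0,0,-0.08],[61.5,0,0,0,-0.08]])

```text
time: 7.8
ee_pos: [0.5026, 0.189, 0.3105]
orientation: [-0.253, 0.967, -0.0, 0.002]
ft_force: [1.0, -0.4, 6.8]
gripper_width: 0.618
finger_force: 31.5
```

```bash
python3 -c "
from h import *
st()"
```

```text
t 7.8 p [0.5026 0.189  0.3105] yang 119.31 tilt [0.21 0.05] q6 -0.152 q [ 0.36  0.05  0.15  1.67 -0.   -0.15] F [ 1.  -0.4  6.8] M [-0.17 -0.13 -0.34] ff 31.5 w 0.6178
```

That is the stop. I'll back off slightly and lift gently.

Call:
move_arm(moves=[[61.5,0,0,0,0.2],[61.5,0,0,-0.05,0.25],[61.5,0,0,-0.1,0.25],[61.5,0,0,-0.15,0.25]])

```text
time: 8.13
ee_pos: [0.5023, 0.189, 0.3147]
orientation: [-0.241, 0.971, -0.0, 0.0]
ft_force: [3.7, -1.4, -3.2]
gripper_width: 0.615
finger_force: 30.8
```

```bash
python3 -c "
from h import *
st()"
```

```text
t 8.13 p [0.5023 0.189  0.3147] yang 117.84 tilt [ 0.03 -0.02] q6 -0.126 q [ 0.36  0.06  0.17  1.68 -0.   -0.13] F [ 3.7 -1.4 -3.2] M [-0.33 -0.68 -0.11] ff 30.8 w 0.6154
```

Call:
move_arm(moves=[[61.5,0,0,-0.06,0],[61.5,0,0,-0.12,0],[61.5,0,0,-0.18,0]])

```text
time: 8.38
ee_pos: [0.5018, 0.1891, 0.3216]
orientation: [-0.241, 0.971, 0.0, -0.0]
ft_force: [0.5, -0.3, -1.2]
gripper_width: 0.618
finger_force: 31.0
```

```bash
python3 -c "
from h import *
st()"
```

```text
t 8.38 p [0.5018 0.1891 0.3216] yang 117.85 tilt [-0.06  0.01] q6 -0.126 q [ 0.36  0.06  0.18  1.69  0.   -0.13] F [ 0.5 -0.3 -1.2] M [-0.14 -0.11 -0.  ] ff 31.0 w 0.6178
```

The cap is free. I'll measure the tray centre while raising.

Call:
move_arm(moves=[[61.5,0,0,-0.4,0],[61.5,0,0,-0.9,0],[61.5,0,0,-1.4,0],[61.5,0,0,-1.8,0],[61.5,0,0,-1.8,0]])

```text
time: 8.8
ee_pos: [0.5019, 0.1893, 0.3969]
orientation: [-0.241, 0.971, 0.001, 0.002]
ft_force: [0.9, 0.8, -0.8]
gripper_width: 0.616
finger_force: 31.0
```

```bash
python3 - <<'E'
from h import *
c=dict(np.load("top0.npz"))
K=np.linalg.inv(c["K"]);o=-c["R"].T@c["t"]
Q=[]
for p in((320,193),(369,202),(356,269),(307,260)):
    d=c["R"].T@(K@[*p,1]);Q.append(o+d*(.016-o[2])/d[2])
Q=np.array(Q);print(Q.round(3).tolist(),Q.mean(0),[np.linalg.norm(Q[i]-Q[i-1]).round(3) for i in range(4)])
to([Q[:,0].mean(),Q[:,1].mean(),.39])
E
```

```text
[[0.705, -0.137, 0.016], [0.678, -0.302, 0.016], [0.453, -0.26, 0.016], [0.479, -0.097, 0.016]] [ 0.57883956 -0.19913499  0.016     ] [np.float64(0.229), np.float64(0.167), np.float64(0.229), np.float64(0.165)]
t 8.8 p [0.5019 0.1893 0.3969] yang 117.85 tilt [0.2  0.11] q6 -0.126 q [ 0.36  0.11  0.38  1.84  0.   -0.13] F [ 0.9  0.8 -0.8] M [ 0.03 -0.07 -0.03] ff 31.0 w 0.6159
units [ 2.836 -9.484  0.161] turn 0
```

Call:
move_arm(moves=[[61.5,0.2,-0.6,0,0.5],[61.5,0.5,-1.5,0,1],[61.5,0.8,-2.5,0,1.7],[61.5,1.1,-3.5,0,2.4],[61.5,1.35,-4.5,0,3.1],[61.5,1.65,-5.5,0,3.8],[61.5,1.95,-6.5,0,4.5],[61.5,2.25,-7.5,0,5.2],[61.5,2.55,-8.5,0,5.7],[61.5,2.84,-9.2,0.1,6]])

```text
time: 9.63
ee_pos: [0.5735, -0.1924, 0.3886]
orientation: [0.073, 0.997, 0.0, -0.0]
ft_force: [0.1, 1.0, -0.5]
gripper_width: 0.616
finger_force: 31.0
```

Call:
move_arm(moves=[[61.5,0,0,0,0],[61.5,0,0,0,0],[61.5,0,0,0,0]])

```text
time: 9.88
ee_pos: [0.5732, -0.1892, 0.3889]
orientation: [0.071, 0.997, 0.0, -0.001]
ft_force: [1.0, -0.7, -0.9]
gripper_width: 0.618
finger_force: 31.0
```

```bash
python3 - <<'E'
from h import *
to([.579,-.199,.105])
c=ctrl.capture('scene');cv2.imwrite('pics/s1.png',c['img'])
E
```

```text
t 9.88 p [ 0.5732 -0.1892  0.3889] yang 81.83 tilt [-0.06  0.05] q6 -0.176 q [-0.32  0.28  0.57  1.86  0.   -0.18] F [ 1.  -0.7 -0.9] M [ 0.    0.04 -0.04] ff 31.0 w 0.6177
units [-0.187 -0.228  7.098] turn 0
```

View pics/s1.png

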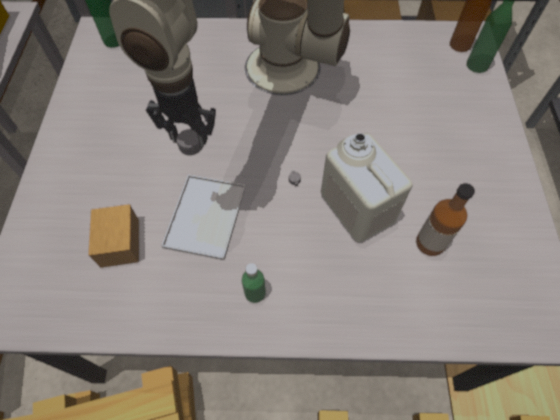

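The cap is in the gripper at (190,143), the can stands open at (365,185) as before, and the tray is clear at (205,217). I'll descend to about 17 mm above the floor.

Call:
move_arm(moves=[[61.5,-0.1,-0.1,0.7,0],[61.5,-0.19,-0.2,1.6,0],[61.5,-0.19,-0.23,2.5,0],[61.5,-0.19,-0.23,3.4,0],[61.5,-0.19,-0.23,4.3,0],[61.5,-0.19,-0.23,5.2,0],[61.5,-0.19,-0.23,6,0],[61.5,-0.19,-0.23,6.6,0],[61.5,-0.19,-0.23,6.9,0],[61.5,-0.19,-0.23,7,0]])

```text
time: 10.77
ee_pos: [0.5787, -0.1981, 0.1076]
orientation: [0.07, 0.998, 0.0, -0.001]
ft_force: [-0.7, 0.3, -0.7]
gripper_width: 0.619
finger_force: 31.0
```

Call:
move_arm(moves=[[61.5,0,0,0.1,0],[61.5,0,0,0.2,0],[61.5,0,0,0.3,0],[61.5,0,0,0.36,0],[61.5,0,0,0.36,0]])

```text
time: 11.18
ee_pos: [0.5797, -0.1997, 0.0953]
orientation: [0.071, 0.997, -0.0, 0.0]
ft_force: [-0.7, -0.0, -1.2]
gripper_width: 0.616
finger_force: 31.0
```

```bash
python3 -c "
from h import *
st()"
```

```text
t 11.18 p [ 0.5797 -0.1997  0.0953] yang 81.83 tilt [ 0.02 -0.01] q6 -0.189 q [-0.33  0.25 -0.04  1.28 -0.   -0.19] F [-0.7 -0.  -1.2] M [-0.02  0.03  0.05] ff 31.0 w 0.6156
```

Expected contact is at TCP z ≈ 0.0875. I'll go down slowly.

Call:
move_arm(moves=[[61.5,0,0,0.04,0],[61.5,0,0,0.08,0],[61.5,0,0,0.12,0],[61.5,0,0,0.15,0],[61.5,0,0,0.15,0]])

```text
time: 11.6
ee_pos: [0.5794, -0.1996, 0.0888]
orientation: [0.071, 0.997, 0.0, -0.0]
ft_force: [-1.3, 0.0, -0.4]
gripper_width: 0.615
finger_force: 31.0
```

```bash
python3 -c "
from h import *
st()"
```

```text
t 11.6 p [ 0.5794 -0.1996  0.0888] yang 81.82 tilt [-0.02  0.01] q6 -0.189 q [-0.33  0.26 -0.05  1.27  0.   -0.19] F [-1.3  0.  -0.4] M [ 0.03  0.04 -0.04] ff 31.0 w 0.6153
```

Call:
move_arm(moves=[[61.5,0,0,0.02,0],[61.5,0,0,0.04,0],[61.5,0,0,0.04,0]])

```text
time: 11.85
ee_pos: [0.5795, -0.1997, 0.0883]
orientation: [0.071, 0.997, -0.0, 0.0]
ft_force: [-3.0, 0.5, 4.7]
gripper_width: 0.617
finger_force: 31.4
```

```bash
python3 -c "
from h import *
st()"
```

```text
t 11.85 p [ 0.5795 -0.1997  0.0883] yang 81.82 tilt [ 0.03 -0.01] q6 -0.189 q [-0.33  0.26 -0.05  1.27  0.   -0.19] F [-3.   0.5  4.7] M [0.18 0.49 0.03] ff 31.4 w 0.6169
```

The cap is touching the floor. I'll open gradually, then retreat.

Call:
move_arm(moves=[[63,0,0,0,0],[66,0,0,0,0],[69,0,0,0,0],[73,0,0,0,0],[77,0,0,0,0],[82,0,0,0,0],[90,0,0,0,0],[100,0,0,0,0],[100,0,0,0,0],[100,0,0,0,0]])

```text
time: 12.68
ee_pos: [0.5796, -0.1996, 0.0876]
orientation: [0.071, 0.997, -0.0, 0.0]
ft_force: [-0.3, -0.0, 0.3]
gripper_width: 0.998
finger_force: 0.0
```

Call:
move_arm(moves=[[100,0,0,-0.2,0],[100,0,0,-0.6,0],[100,0,0,-1.2,0],[100,0,0,-2,0],[100,0,0,-2.8,0],[100,0,0,-3.5,0],[100,0,0,-4,0],[100,0,0,-4,0]])

```text
time: 13.35
ee_pos: [0.5805, -0.1999, 0.2536]
orientation: [0.071, 0.997, -0.001, 0.004]
ft_force: [0.6, -0.7, 0.5]
gripper_width: 1.003
finger_force: 0.0
```

```bash
python3 - <<'E'
from h import *
st()
c=ctrl.capture('wrist');s=ctrl.capture('scene')
cv2.imwrite('pics/end.png',np.hstack([cv2.resize(c['img'],(400,300)),cv2.resize(s['img'],(400,300))]))
E
```

```text
t 13.35 p [ 0.5805 -0.1999  0.2536] yang 81.83 tilt [ 0.41 -0.14] q6 -0.189 q [-0.33  0.22  0.23  1.57  0.   -0.19] F [ 0.6 -0.7  0.5] M [ 0.03 -0.05 -0.03] ff 0.0 w 1.003
```

View pics/end.png

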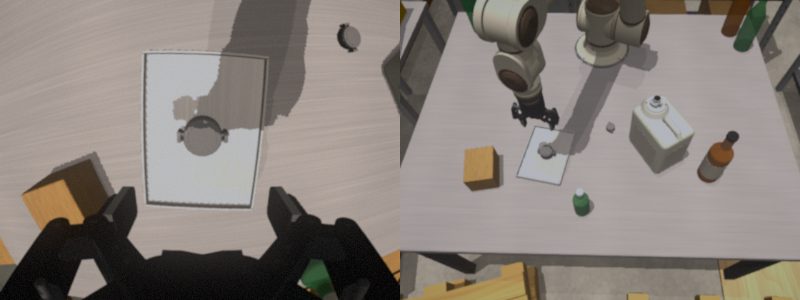

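The cap stands upright in the middle of the tray (left half, (203,138)), the gripper is clear, and the can and bystanders are where they were. Handing in.

```bash
python3 -c "
from cell import ctrl
print(ctrl.sign_off())"
```

```text
the job is handed in; nothing more can be done
None
```

The can is open and the job is handed in: the cap came up against its stop after about 65° (0.34 N·m peak reading, tabs held at about 31 N) and now stands upright in the middle of the tray, with the can and the things around it still standing in place; about 13 s used.

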